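# Load the hand-mixer battery charger and slide it on

### The job

Put the loose three-bar battery pack into its place in the charger's row, standing fully down between the two-bar and the four-bar pack; the others have drifted into its place, so move them aside first, without toppling any. Then push the little flush slide switch in the slot of the charger's console all the way to its far end. Leave the jar, shaker, ramekin and spoon where they are.

Things in the scene. Friction and masses are not known exactly. Their poses are not given: they have to be found in the camera images.
- dock: Grey battery charger fixed to the table, 230 mm long. Origin: on the table, mid-length; y runs along its length, x across it (roughly away from the robot), z up. From y = -115 to -39 mm: a console (112 mm in x, 46 mm high) with the switch slot in its top. From y = -39 to +115 mm: an open tray in which the packs stand.
- tray (a point): Centre of the tray's inner floor (dock x = 0, y = 38 mm), 8 mm above the table; axes as the dock's. Walls 6 mm thick, tops 30 mm above the table. Inside 142 mm along dock y (dock y = -33 to +109 mm) by 54 mm along x: room for five packs and 12 mm over. Slippery plastic: packs glide in it. The spare room lies mostly at the +y end, beyond the five-bar pack.
- slot (a point): Centre of the mouth of the switch slot in the console's flat top, 46 mm above the table (dock x = 0, y = -77 mm). The slot is 74 mm long along dock x, 30 mm wide along dock y and 10 mm deep, with upright walls and a black floor. A fingertip put in on the robot's side of the cap pushes it along.
- cap (a point): Centre of the top of the black switch cap, which is flush with the console top. The cap is 12 mm long along the slot, 24 mm wide across it and 9 mm tall; at joint value 0 the cap's centre lies 9 mm on the +x side of the slot's centre, leaving 40 mm of free slot on the robot's (-x) side of the cap.
- switch (a joint): Travel of the switch cap along the dock's +x (away from the robot): about 0 = off, 0.020 m = fully on, against its stop. It moves against 1.5 N of friction and stays where it is left.
- pack3: Loose battery pack, three black bars on its white top label, upright on the table. All packs: black block 48 mm (own x) by 26 mm (own y) by 85 mm tall, about 0.3 kg, grey band at 62 mm, foot 2.5 mm narrower all round over the lowest 8 mm. Origin: centre of the underside, z up. Either way round will do. Best taken from above across its 48 mm, which lies along dock x in the tray.
- pack1: One-bar pack standing in the tray next to the console. Same size and frame as pack3, its axes parallel to the dock's.
- pack2: Two-bar pack standing in the tray on the +y side of pack1. Same size and frame.
- pack4: Four-bar pack standing in the tray on the +y side of pack2, too close to it for pack3 to go between. Same size and frame. It slides along the tray (along dock y) when pushed or dragged, and pushes pack5 before it.
- pack5: Five-bar pack standing in the tray on the +y side of pack4, with room beyond it. Same size and frame.
- jar: Closed jar, bystander, 60 mm across, 110 mm tall; origin: centre of its underside.
- ramekin: White ramekin, bystander, 80 mm across, 45 mm tall; origin: centre of its underside.
- spoon: Wooden-handled spoon, bystander, 260 mm long, lying flat between the robot and the charger; origin: mid-length, on its underside.
- shaker: Small steel sugar shaker, bystander, 52 mm across, 85 mm tall; origin: centre of its underside.

How it is judged:
By the outcome, as a careful person would: the job done as asked, in the order asked, and still so for the second after the job is handed in, with the robot touching nothing.
It also fails if it takes over 64 s, if anything falls off the work surface, if the arm or the gripper's body presses on something with over 40 N, if the wrist force passes 120 N, or if a joint passes its speed limit or range.

### The arm

A 7-joint arm with a two-finger parallel gripper is mounted at the origin on the work surface. World frame = base frame: x ahead of the robot, y to its left, z up, the work surface at z = 0. Lengths are in m, angles in rad, forces in N, time in s.
With the tool pointing down it reaches from about 0.425 to 0.925 m from the base axis. Payload 6.8 kg.
Tool frame: the origin (TCP) lies midway between the tips of the shut fingers; the grasp point (between the pads) lies 19 mm behind it; x points along the fingers, y is the direction in which the jaws open and shut, and the axes are right-handed (so a half turn about x gives the same grasp; the last joint's range is limited). The gripper opens to 85 mm and grips with 20 to 120 N. Pads are 22 mm wide; open, the fingers measure 114 mm over their backs; the gripper's body (76 mm by 85 mm) begins 54 mm behind the grasp point. The pads swing forward as they close: fully open they stand 13 mm farther back than shut.
Start: joints at [1.045, 0.477, 0.022, 1.555, -0.011, 1.109, -0.083], TCP at [0.274, -0.617, 0.209] pointing down, gripper open.
Joint ranges: [-2.96, 2.96], [-0.34, 2.1], [-1.41, 1.46], [0.24, 2.44], [-1.37, 4.51], [0.17, 1.92], [-2.96, 2.96]. Speed limits (rad/s): [2.39, 2.39, 3.14, 3.14, 3.14, 3.14, 3.14].

### API

Orientations are given as a rotation vector (axis times angle).
In Python, from bench import r, viewer, nets gives the robot as it stands.
- The arm moves only by the shell command python3 -m pendant 'ROWS' [FORCE]. ROWS is JSON, one flat list of numbers, 5 for each row, row after row: the finger opening in mm, from 0 to 85.4, then the shift along the tool's x, y, z in mm, then the turn about the tool's x in rad. A call has 1 to 20 rows; each row shifts and turns the commanded pose from where the row before left it, along the tool's axes as they then stand; what a row does not reach is not made up. A row lasts 1/8 s, in which the tool goes at most 62.5 mm and 10.7 degrees, less where a joint would pass 70% of its speed; a pose out of reach is approached as far as the arm can. A call with a gripper value outside its range is refused whole. The fingers move at their own pace and stop on an object; FORCE is the grip in N (left out, the last holds). Time passes only in rows, so rows that do not move let the fingers close. It gives the time, the measured TCP pose, the force and the opening at its end, in the units of the state.
- r.get_obs(): the state, without advancing time (a new reading comes with each control period).
- viewer.grab_frame(name): name is "side" or "top" or "wrist"; returns (picture, depth): 384x512x3 uint8, red, green, blue; 384x512 float32, m along the optical axis (not along the pixel's ray), 0 where there is no reading.
- viewer.calibration(name): a dict with "mtx" (3x3 intrinsics, pixels), "world_to_cam" (4x4, takes a point from world to camera coordinates). Camera axes: x right, y up, looking along -z (the intrinsics and any distortion apply to the point x, -y, -z); pixel columns grow to the right and rows downward; lengths in m; the calibration is good to about 2 mm. A picture is of the moment at which its call begins: read the wrist's pose just before it. calibration takes no time and is no camera call; for the wrist camera it gives the pose at the moment of the call.
- r.hand_in(): hands the job in, once; it reports no verdict.
Trained networks look in the newest picture that a camera, given by its name, has taken for a name from the list of things; names that differ only in an ending like _2 or _b are one class to them, and where a whole thing is asked for, a point or a joint stands for the part that bears it (a point fixed in the world has none). Each returns a list of dicts, best first, with "score" (0 to 1); they miss things now and then, are a little off and sometimes report something else, mostly with a low value. They report only what shows in the picture. A call takes as long as a camera call.
- nets.look_for(name, camera): "location" ([x, y, z] in m, in world coordinates, good to about 4 mm: the middle of the surface that is visible of it).
- nets.silhouettes(name, camera): "mask" (384x512 bool, what is visible of it).
The state is a dict: "clock": time; "joints": joint angles; "qvel": joint speeds; "tau": joint torques, N m; "tcp_pos": TCP position; "orientation": TCP orientation; "contact_force": force on the tool from outside, world axes, zero at the start; "moment": the same for the moment, N m; "grip_width": finger opening in m.
Only numpy, scipy, OpenCV 4.12 (cv2) and the standard library are available. Lean on these libraries where they do the work, as an engineer would, in place of code of your own. Each camera call takes 0.05 s, during which the arm holds its last target. There are 200 camera calls.

## Working session

There is one attempt and no reset: what is moved stays moved. The work goes in short steps, Python scripts to look and compute and a shell command to move; the robot and the scene stay as the last step left them, time stands still between calls to the robot, and variables do not carry over. Pictures are saved under pics/ and viewed, about 8 in all and at most 12, crops included, and the job is handed in when it is done.

```bash
ls; mkdir -p pics; python3 - <<'E'
from bench import r, viewer, nets
import cv2, numpy as np
o=r.get_obs(); print({k:np.round(v,4) for k,v in o.items()})
for c in ("top","side"):
    im,d=viewer.grab_frame(c); cv2.imwrite(f"pics/{c}0.png",im[:,:,::-1]); np.save(f"{c}0.npy",d)
    for n in ["dock","cap","pack1","pack2","pack3","pack4","pack5","jar","ramekin","spoon","shaker"]:
        print(c,n,[(np.round(x["location"],3).tolist(),round(x["score"],2)) for x in nets.look_for(n,c)[:3]])
E
python3 -c "
import cv2,numpy as np
a=cv2.imread('pics/top0.png');b=cv2.imread('pics/side0.png')
"
```

```text
pics
{'clock': np.float64(0.0), 'joints': array([ 1.0449,  0.4778,  0.0223,  1.5565, -0.0115,  1.1093, -0.0831]), 'qvel': array([ 0.0002,  0.0022, -0.0008, -0.0004,  0.0004, -0.0018, -0.0013]), 'tau': array([ 5.00000e-04, -5.96458e+01,  1.60800e+00, -2.81189e+01,
        1.23000e-02,  9.50000e-03, -0.00000e+00]), 'tcp_pos': array([ 0.2736, -0.6164,  0.2078]), 'orientation': array([ 1.9912,  0.424 , -1.9923]), 'contact_force': array([ 0.0295, -1.232 ,  0.5613]), 'moment': array([ 0.0357, -0.0032, -0.0275]), 'grip_width': np.float64(0.0854)}
top dock [([0.56, -0.155, 0.049], 0.6)]
top cap [([0.587, -0.172, 0.048], 0.42)]
top pack1 [([0.555, -0.048, 0.09], 0.96), ([0.427, 0.218, 0.087], 0.9), ([0.556, -0.081, 0.094], 0.86)]
top pack2 [([0.555, -0.048, 0.09], 0.96), ([0.427, 0.218, 0.087], 0.9), ([0.556, -0.081, 0.094], 0.86)]
top pack3 [([0.555, -0.048, 0.09], 0.96), ([0.427, 0.218, 0.087], 0.9), ([0.556, -0.081, 0.094], 0.86)]
top pack4 [([0.555, -0.048, 0.09], 0.96), ([0.427, 0.218, 0.087], 0.9), ([0.556, -0.081, 0.094], 0.86)]
top pack5 [([0.555, -0.048, 0.09], 0.96), ([0.427, 0.218,
[... 302 characters left out ...]
], 0.59), ([0.43, 0.233, 0.058], 0.58), ([0.554, -0.043, 0.097], 0.57)]
side pack2 [([0.547, -0.002, 0.064], 0.59), ([0.43, 0.233, 0.058], 0.58), ([0.554, -0.043, 0.097], 0.57)]
side pack3 [([0.547, -0.002, 0.064], 0.59), ([0.43, 0.233, 0.058], 0.58), ([0.554, -0.043, 0.097], 0.57)]
side pack4 [([0.547, -0.002, 0.064], 0.59), ([0.43, 0.233, 0.058], 0.58), ([0.554, -0.043, 0.097], 0.57)]
side pack5 [([0.547, -0.002, 0.064], 0.59), ([0.43, 0.233, 0.058], 0.58), ([0.554, -0.043, 0.097], 0.57)]
side jar [([0.677, 0.332, 0.074], 0.68)]
side ramekin [([0.367, 0.109, 0.028], 0.66), ([0.545, -0.125, 0.031], 0.21)]
side spoon [([0.37, -0.112, 0.012], 0.77)]
side shaker [([0.701, 0.147, 0.057], 0.78)]
```

View pics/top0.png

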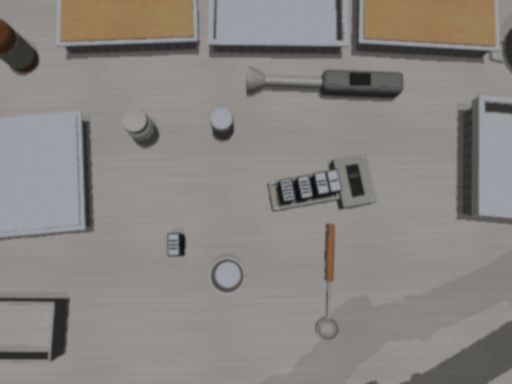

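View pics/side0.png

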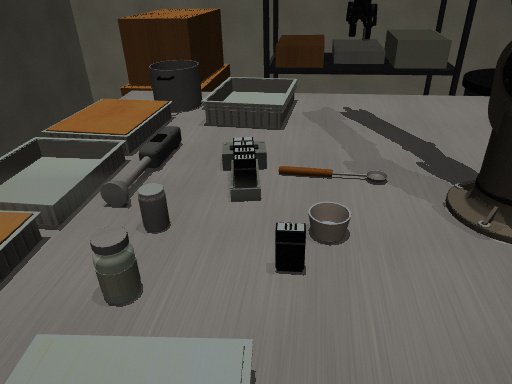

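The top view shows the dock at around (270–375, 155–210), with the console on the right. The packs sit at columns 287, 304, 321 and 334, and the loose pack3 is at (174,244). The side view agrees: the packs are in a row and pack3 is standing alone.

```bash
cat > h.py <<'E'
from bench import r, viewer, nets
import cv2, numpy as np
from scipy.spatial.transform import Rotation as R
def cloud(d,cal):
    K=cal["mtx"]; v,u=np.mgrid[:d.shape[0],:d.shape[1]]
    p=np.stack([(u-K[0,2])/K[0,0]*d, -(v-K[1,2])/K[1,1]*d, -d],-1)
    T=np.linalg.inv(cal["world_to_cam"])
    return p@T[:3,:3].T+T[:3,3]
def proj(P,cal):
    P=np.atleast_2d(P); T=cal["world_to_cam"]; c=P@T[:3,:3].T+T[:3,3]; K=cal["mtx"]
    return np.stack([K[0,0]*c[:,0]/-c[:,2]+K[0,2], K[1,1]*-c[:,1]/-c[:,2]+K[1,2]],1)
def rect(P):  # centre, sizes, angle deg of min-area rectangle in mm
    return cv2.minAreaRect((P[:,:2]*1000).astype(np.float32))
E
python3 - <<'E'
from h import *
cal=viewer.calibration("top"); print(cal.keys(), cal["mtx"][0,0])
d=np.load("top0.npy"); W=cloud(d,cal); 
box=lambda x0,x1,y0,y1,z0,z1:(W[...,0]>x0)&(W[...,0]<x1)&(W[...,1]>y0)&(W[...,1]<y1)&(W[...,2]>z0)&(W[...,2]<z1)&(d>0)
print("table z",np.median(W[200:240,60:120,2]) , np.median(W[300:340,100:200,2]))
for n,b in dict(console=(.45,.7,-.25,-.09,.035,.06),packs=(.45,.65,-.12,.06,.075,.1),p3=(.38,.48,.17,.27,.075,.1),dockall=(.45,.7,-.25,.1,.02,.06)).items():
    m=box(*b); P=W[m]; print(n,len(P),np.round(P.mean(0),4),rect(P))
o=r.get_obs(); M=R.from_rotvec(o["orientation"]).as_matrix(); print("tool axes\n",M.round(3))
c=viewer.calibration("wrist"); T=np.linalg.inv(c["world_to_cam"]); print("wrist cam pos",T[:3,3].round(3),"tcp-rel in tool",(M.T@(T[:3,3]-o["tcp_pos"])).round(3)); print("cam axes in tool\n",(M.T@T[:3,:3]).round(3)); print(c["mtx"])
E
```

```text
dict_keys(['mtx', 'world_to_cam']) 388.4238623062158
table z 0.0021003460776641836 0.0007035919878835006
console 1630 [ 0.577  -0.1721  0.0443] ((573.5260620117188, -148.2826385498047), (112.52153015136719, 125.1548843383789), 11.036138534545898)
packs 1134 [ 0.5566 -0.062   0.0925] ((557.0599365234375, -62.888160705566406), (49.31919479370117, 126.06989288330078), 12.389931678771973)
p3 298 [0.4309 0.2238 0.0858] ((430.5384826660156, 223.9254608154297), (47.79650115966797, 25.96660614013672), 2.023663282394409)
dockall 2268 [ 0.5669 -0.1405  0.0411] ((534.0396728515625, -102.43955993652344), (172.22019958496094, 230.93292236328125), 11.493782997131348)
tool axes
 [[ 0.     0.406 -0.914]
 [ 0.    -0.914 -0.406]
 [-1.    -0.    -0.   ]]
wrist cam pos [ 0.341 -0.587  0.374] tcp-rel in tool [-0.165 -0.    -0.073]
cam axes in tool
 [[-0.     0.284 -0.959]
 [ 1.    -0.    -0.   ]
 [-0.    -0.959 -0.284]]
[[318.59178143   0.         260.52479525]
 [  0.         318.59178143 195.3264901 ]
 [  0.           0.           1.        ]]
```

```bash
python3 -m pendant '[85,0,0,0,-0.17,85,0,0,0,-0.17,85,0,0,0,-0.17,85,0,0,0,-0.17,85,0,0,0,-0.17,85,0,0,0,-0.17,85,0,0,0,-0.17,85,0,0,0,-0.165]' 40 && python3 -m pendant '[85,0,32,-37,0,85,0,32,-37,0,85,0,32,-37,0,85,0,32,-37,0,85,0,32,-37,0,85,0,32,-37,0,85,0,32,-37,0,85,0,32,-37,0,85,0,32,-37,0,85,0,32,-37,0,85,0,32,-37,0,85,0,32,-37,0,85,0,0,0,0,85,0,0,0,0]'
cat > m.py <<'E'
from h import *
import sys
o=r.get_obs(); M=R.from_rotvec(o["orientation"]).as_matrix()
cal=viewer.calibration("wrist"); im,d=viewer.grab_frame("wrist")
cv2.imwrite(f"pics/{sys.argv[1]}.png",im[:,:,::-1]); np.savez(f"{sys.argv[1]}.npz",d=d,im=im,**cal)
print("tcp",o["tcp_pos"].round(4),"yaw toolY",np.degrees(np.arctan2(M[1,1],M[0,1])).round(2),"j",o["joints"].round(2))
W=cloud(d,cal)
E
python3 - <<'E'
import sys; sys.argv=['m','w1']
exec(open('m.py').read())
print("table",np.median(W[...,2][(abs(W[...,2])<.012)]))
h,e=np.histogram(W[d>0][:,2],np.arange(-.005,.11,.005)); print(h,e.round(3))
E
```

```text
clock: 2.2
tcp_pos: [0.2738, -0.617, 0.2088]
orientation: [1.055, 1.3, -1.055]
contact_force: [-0.1, -0.2, 0.1]
grip_width: 0.085
clock: 3.95
tcp_pos: [0.5607, -0.1056, 0.2087]
orientation: [1.059, 1.298, -1.06]
contact_force: [-0.1, -1.1, 0.4]
grip_width: 0.0849
tcp [ 0.5607 -0.1056  0.2087] yaw toolY 11.56 j [ 0.48  0.35 -0.51  1.78  0.19  1.06  0.11]
table 7.197775511713633e-05
[62536 71090  1105  1042  1850   643  1376  1689  2229  1634  4861  1394
  1842   725    30   104    51    46   103  6334   166     0] [-0.005  0.     0.005  0.01   0.015  0.02   0.025  0.03   0.035  0.04
  0.045  0.05   0.055  0.06   0.065  0.07   0.075  0.08   0.085  0.09
  0.095  0.1    0.105]
```

View pics/w1.png

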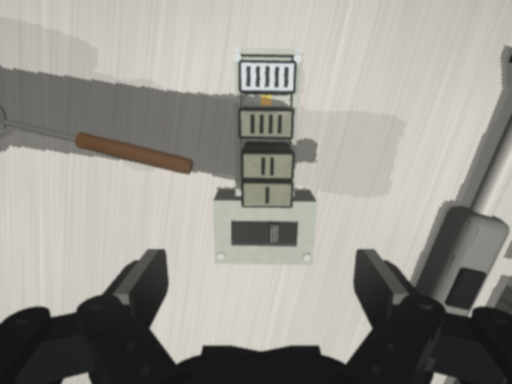

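The wrist view shows pack5 at (267,77), pack4 at (266,124), pack2 at (268,165) and pack1 at (267,194). The slot spans columns 231–298 at row 233, and the cap is at (273,233). There is an orange patch at (265,100) on the floor between packs 4 and 5.

```bash
cat > meas.py <<'E'
from h import *
def meas(f):
    z=np.load(f+".npz"); d=z["d"]; cal=dict(mtx=z["mtx"],world_to_cam=z["world_to_cam"]); W=cloud(d,cal)
    near=(abs(W[...,0]-.56)<.15)&(abs(W[...,1]+.1)<.2)&(d>0)
    m=(near&(abs(W[...,2]-.046)<.003)).astype(np.uint8); m=cv2.morphologyEx(m,cv2.MORPH_OPEN,np.ones((5,5)))
    n,l,s,_=cv2.connectedComponentsWithStats(m); k=1+np.argmax(s[1:,4]); P=W[l==k]
    c,sz,a=rect(P); a=(a+45)%90-45; print("console",np.round(c,1),np.round(sz,1),round(a,2),"z",P[:,2].mean().round(4))
    t=np.radians(a); ex=np.array([np.cos(t),np.sin(t)]); ey=np.array([-ex[1],ex[0]])
    O=np.array(c)+77*ey; print("dock origin",O.round(1))
    m=(near&(abs(W[...,2]-.093)<.006)).astype(np.uint8); n,l,s,_=cv2.connectedComponentsWithStats(m)
    for k in range(1,n):
        if s[k,4]<150: continue
        P=W[l==k]; c,sz,a2=rect(P); q=np.array(c)-O
        pr=(P[:,:2]*1000-O)@np.stack([ex,ey],1); lo,hi=np.percentile(pr,1,0),np.percentile(pr,99,0)
        print(" pack n",s[k,4],"dock xy",np.round([q@ex,q@ey],1),"sz",np.round(sz,1),"yaw rel",round((a2-a+45)%90-45,1),"y range",lo[1].round(1),hi[1].round(1),"x",lo[0].round(1),hi[0].round(1),"z",P[:,2].mean().round(4))
    return W,d,O,ex,ey,cal,z["im"]
E
python3 - <<'E'
from meas import *
W,d,O,ex,ey,cal,im=meas("w1")
# orange patch & tray floor along y at x=0
for y in range(-40,122,3):
    pass
for v in range(60,200,4): 
    p=W[v,266]; q=p[:2]*1000-O; print(v,np.round([q@ex,q@ey,p[2]*1000],0),im[v,266],end="; ")
c=im[220:250,225:305]; cv2.imwrite("pics/c1.png",cv2.resize(im[40:270,200:330,::-1],None,fx=2.5,fy=2.5,interpolation=cv2.INTER_CUBIC))
E
```

```text
console [ 579.2 -172.4] [112.1  77.5] 10.64 z 0.046
dock origin [565.  -96.7]
 pack n 1906 dock xy [-1. 84.] sz [48. 26.] yaw rel 0.7 y range 71.1 96.6 x -24.2 22.2 z 0.0934
 pack n 1692 dock xy [-1.4 45.8] sz [48.1 25.9] yaw rel -0.6 y range 33.3 58.6 x -25.2 21.9 z 0.0933
 pack n 2976 dock xy [ 1.  -4.1] sz [47.9 52.7] yaw rel 0.5 y range -29.7 21.9 x -22.7 24.2 z 0.0932
60 [-2. 97. 90.] [126 129 121]; 64 [-2. 94. 93.] [194 200 200]; 68 [-2. 90. 94.] [100 100  97]; 72 [-2. 87. 93.] [91 91 86]; 76 [-2. 84. 94.] [95 96 96]; 80 [-2. 81. 95.] [93 94 92]; 84 [-2. 78. 93.] [88 89 85]; 88 [-2. 75. 95.] [204 211 213]; 92 [-2. 72. 92.] [64 64 62]; 96 [-0. 70.  9.] [194 182 105]; 100 [-0. 66.  8.] [161 129  81]; 104 [-0. 61. 10.] [148 123  84]; 108 [-1. 59. 87.] [59 60 57]; 112 [-1. 56. 93.] [132 132 117]; 116 [-1. 52. 93.] [146 146 129]; 120 [-1. 49. 94.] [148 148 131]; 124 [-1. 45. 92.] [147 147 130]; 128 [-1. 42. 94.] [145 145 128]; 132 [-1. 39. 94.] [144 145 127]; 136 [-1. 35. 93.] [111 111  99]; 140 [ 1. 22.  8.] [85 87 81]; 144 [ 0. 22. 43.] [45 45 42]; 148 [-0. 22. 74.] [51 50 48]; 152 [-1. 21. 93.] [51 51 47]; 156 [-0. 18. 93.] [142 142 126]; 160 [-0. 14. 94.] [136 136 120]; 164 [-0. 11. 93.] [138 138 122]; 168 [-0.  7. 94.] [141 141 124]; 172 [-0.  3. 93.] [143 143 126]; 176 [-0. -0. 94.] [141 141 125]; 180 [ 0. -5. 89.] [49 50 46]; 184 [ 0. -8. 94.] [124 124 110]; 188 [  0. -11.  94.] [79 78 71]; 192 [  0. -15.  94.] [72 73 66]; 196 [  0. -19.  93.] [73 73 66];
```

View pics/c1.png

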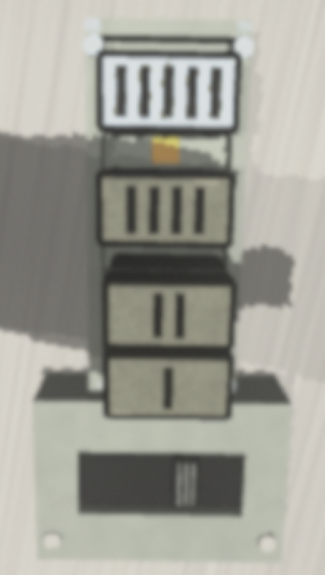

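```bash
python3 -m pendant '[85,0,0,0,0.016,85,0,2.5,-27,0,85,0,2,-27,0,85,0,0,0,0,85,50,0,0,0,85,50,0,0,0,85,40,0,0,0,85,24,0,0,0,85,0,0,0,0,85,0,0,0,0]' 40 && python3 -m pendant '[40,0,0,0,0,40,0,0,0,0,40,0,0,0,0,40,0,0,0,0,40,0,0,0,0,40,0,0,0,0]' 30
```

```text
clock: 5.25
tcp_pos: [0.5563, -0.052, 0.0458]
orientation: [1.072, 1.289, -1.071]
contact_force: [-0.3, 0.6, 0.1]
grip_width: 0.0847
clock: 6.0
tcp_pos: [0.5561, -0.0512, 0.0458]
orientation: [1.071, 1.29, -1.071]
contact_force: [-0.8, -0.4, 6.9]
grip_width: 0.0476
```

```bash
python3 -m pendant '[40,0,0,-2.5,0,40,0,0,-2.5,0,40,0,0,-2.5,0,40,0,0,-2.5,0,40,0,0,-2.5,0,40,0,0,-2.5,0,40,0,0,-2.5,0,40,0,0,-2.5,0,40,0,0,-2.5,0,40,0,0,0,0,40,0,0,0,0]'
```

```text
clock: 7.38
tcp_pos: [0.5525, -0.0298, 0.0457]
orientation: [1.072, 1.289, -1.071]
contact_force: [-0.2, -2.8, 5.8]
grip_width: 0.0474
```

```bash
python3 -m pendant '[60,0,0,0,0,70,0,0,0,0,85,0,0,0,0,85,0,0,0,0,85,-40,0,0,0,85,-60,0,0,0,85,-60,0,0,0,85,0,0,38,0,85,0,0,38,0,85,0,0,0,0,85,0,0,0,0]' && python3 - <<'E'
import sys; sys.argv=['m','w2']
exec(open('m.py').read())
from meas import *
meas("w2")
E
```

```text
clock: 8.75
tcp_pos: [0.5651, -0.1028, 0.2046]
orientation: [1.071, 1.293, -1.071]
contact_force: [-0.3, -0.4, -0.1]
grip_width: 0.0849
tcp [ 0.5651 -0.1028  0.2046] yaw toolY 10.68 j [ 0.47  0.36 -0.51  1.78  0.2   1.05  0.08]
console [ 579.2 -172. ] [112.2  76.6] 10.84 z 0.046
dock origin [564.7 -96.4]
 pack n 3856 dock xy [ 0.2 79.8] sz [49.7 51.6] yaw rel -0.1 y range 54.1 105.3 x -23.5 23.5 z 0.0934
 pack n 3015 dock xy [ 1.3 -4.2] sz [48.  52.1] yaw rel -0.1 y range -29.7 21.6 x -22.1 24.5 z 0.0931
```

```bash
python3 -m pendant '[85,0,0,0,0.151,85,0,-21,-45,0,85,0,-21,-45,0,85,0,-21,-45,0,85,0,-21,-45,0,85,0,-21,-45,0,85,0,-21,-46,0,85,0,0,0,0,85,0,0,0,0]' && python3 - <<'E'
import sys; sys.argv=['m','w3']
exec(open('m.py').read())
m=(abs(W[...,2]-.085)<.006)&(d>0)&(abs(W[...,0]-.43)<.06)&(abs(W[...,1]-.224)<.06)
print(m.sum(),rect(W[m]),W[m][:,2].mean())
print([(np.round(x["location"],3),x["score"]) for x in nets.look_for("ramekin","wrist")[:1]])
E
```

```text
clock: 9.93
tcp_pos: [0.4296, 0.1631, 0.2048]
orientation: [1.182, 1.226, -1.182]
contact_force: [0.0, -0.4, 0.4]
grip_width: 0.0852
tcp [0.4296 0.1631 0.2048] yaw toolY 2.11 j [ 0.11  0.18 -0.67  2.02  0.14  0.98 -0.59]
1657 ((431.82110595703125, 224.51979064941406), (48.06375503540039, 25.696640014648438), 3.2668066024780273) 0.08533266097433025
[(array([0.36 , 0.103, 0.017]), 0.73)]
```

```bash
python3 -m pendant '[85,0,2.5,-30.5,-0.014,85,0,2.5,-30.5,0,85,0,0,0,0,85,50,0,0,0,85,50,0,0,0,85,44,0,0,0,85,24,0,0,0,85,0,0,0,0,85,0,0,0,0,40,0,0,0,0,40,0,0,0,0,40,0,0,0,0,40,0,0,0,0,40,0,0,0,0,40,0,0,0,0]' 40 && python3 -m pendant '[40,-20,0,0,0,40,-50,0,0,0,40,-50,0,0,0,40,-50,0,0,0,40,-15,0,0,0,40,0,0,0,0,40,0,0,0,0]' 40; python3 -c "
from h import *
o=r.get_obs();M=R.from_rotvec(o['orientation']).as_matrix();print(np.degrees(np.arctan2(M[1,1],M[0,1])),M[:,0],o['tcp_pos'])"
```

```text
clock: 11.9
tcp_pos: [0.4327, 0.2242, 0.0378]
orientation: [1.174, 1.231, -1.172]
contact_force: [-2.9, -1.0, 6.6]
grip_width: 0.0473
clock: 12.78
tcp_pos: [0.4313, 0.223, 0.2198]
orientation: [1.17, 1.233, -1.176]
contact_force: [0.1, 0.2, -3.8]
grip_width: 0.0471
2.802429604832324 [-0.00310067 -0.00166795 -0.9999938 ] [0.43127357 0.22298149 0.21980131]
```

```bash
python3 -m pendant '[40,0,0,0,-0.139,40,0,10,43,0,40,0,10,43,0,40,0,10,43,0,40,0,10,43,0,40,0,10,43,0,40,0,11,43,0,40,0,11,43,0,40,0,0,0,0,40,0,0,0,0]' && python3 -m pendant '[40,35,0,0,0,40,35,0,0,0,40,0,0,0,0,40,0,0,0,0]' && python3 - <<'E'
import sys; sys.argv=['m','w4']
exec(open('m.py').read())
from meas import *
W,d,O,ex,ey,cal,im=meas("w4")
m=(W[...,2]>.17)&(W[...,2]<.21)&(d>0)
O=np.array([564.8,-96.5])
P=W[m]; q=P[:,:2]*1000-O; print(m.sum(),np.percentile(q@ex,[2,98]),np.percentile(q@ey,[2,98]),P[:,2].mean())
t=r.get_obs()["tcp_pos"][:2]*1000-O; print("tcp dock",t@ex,t@ey)
E
```

```text
clock: 14.02
tcp_pos: [0.5582, -0.0576, 0.2199]
orientation: [1.069, 1.296, -1.071]
contact_force: [-0.4, 0.7, -3.5]
grip_width: 0.0473
clock: 14.52
tcp_pos: [0.5599, -0.0572, 0.1528]
orientation: [1.069, 1.292, -1.068]
contact_force: [1.5, 0.1, -1.7]
grip_width: 0.0473
tcp [ 0.5599 -0.0572  0.1528] yaw toolY 10.86 j [ 0.41  0.41 -0.53  1.86  0.25  0.95 -0.04]
console [ 583.5 -193.8] [111.4  34.8] 11.6 z 0.046
dock origin [ 568.  -118.4]
 pack n 4932 dock xy [  2.5 102.3] sz [49.5 51.8] yaw rel -0.9 y range 76.9 127.7 x -21.0 25.9 z 0.0933
10902 [-29.46714176  37.94218931] [28.88694357 53.37623907] 0.19668567750102448
tcp dock 3.4973394872194588 39.124351940633275
```

View pics/w4.png

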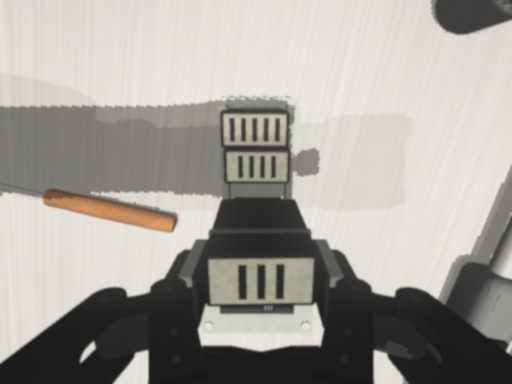

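The wrist view shows pack3 held upright, with its top at rows 258–303. The gap lies beyond it, and packs 4 and 5 are touching at rows 110–183. Next I'll measure the in-hand offset.

```bash
python3 - <<'E'
from h import *
z=np.load("w4.npz"); W=cloud(z["d"],z); t=np.radians(10.8); ex=np.array([np.cos(t),np.sin(t)]); ey=np.array([-ex[1],ex[0]]); O=np.array([564.8,-96.5])
m=np.zeros(W.shape[:2],bool); m[256:306,208:314]=1
Z=W[...,2]; print(np.median(Z[m])); m&=abs(Z-np.median(Z[m]))<.004
P=W[m]; print(m.sum(),rect(P)); q=P[:,:2]*1000-O; print(np.percentile(q@ex,[1,50,99]),np.percentile(q@ey,[1,50,99]))
# tilt: plane fit of top
A=np.c_[P[:,:2]-P[:,:2].mean(0),np.ones(len(P))]; print(np.linalg.lstsq(A,Z[m],rcond=None)[0])
E
```

```text
0.20072594728089488
5257 ((561.3914794921875, -56.806983947753906), (45.36947250366211, 25.057382583618164), 8.760957717895508)
[-18.09401821   3.35495446  25.30256245] [27.90831711 40.48135387 51.41579756]
[-0.02278015  0.00149044  0.20071166]
```

```bash
python3 -m pendant '[40,0,-2.8,2,0,40,0,0,0,0,40,0,0,0,0,40,10,0,0,0,40,10,0,0,0,40,0,0,0,0,40,0,0,0,0]' && python3 - <<'E'
from h import *
o=r.get_obs();M=R.from_rotvec(o['orientation']).as_matrix();print(np.degrees(np.arctan2(M[1,1],M[0,1])),M[:,0])
t=np.radians(10.75); ex=np.array([np.cos(t),np.sin(t)]); ey=np.array([-ex[1],ex[0]]); O=np.array([564.8,-96.5])
q=o["tcp_pos"][:2]*1000-O; print(q@ex,q@ey)
E
```

```text
clock: 15.45
tcp_pos: [0.557, -0.0606, 0.1316]
orientation: [1.07, 1.293, -1.07]
contact_force: [-0.1, 0.2, -2.4]
grip_width: 0.0475
10.778592155097662 [-2.65917912e-04  2.16585561e-04 -9.99999941e-01]
-0.9774999580105118 36.69350305034833
```

```bash
python3 -m pendant '[40,0,1,-0.5,0,40,10,0,0,0,40,10,0,0,0,40,10,0,0,0,40,10,0,0,0,40,10,0,0,0,40,0,0,0,0]' && python3 -m pendant '[40,8,0,0,0,40,8,0,0,0,40,8,0,0,0,40,5,0,0,0,40,3,0,0,0,40,2,0,0,0,40,1,0,0,0,40,0,0,0,0,40,0,0,0,0]'
```

```text
clock: 16.32
tcp_pos: [0.5571, -0.0601, 0.0808]
orientation: [1.069, 1.294, -1.071]
contact_force: [-0.3, 0.4, -2.6]
grip_width: 0.0474
clock: 17.45
tcp_pos: [0.558, -0.0601, 0.047]
orientation: [1.07, 1.292, -1.069]
contact_force: [-0.7, -0.1, -3.1]
grip_width: 0.0473
```

```bash
python3 -m pendant '[40,1,0,0,0,40,0.5,0,0,0,40,0.5,0,0,0,40,0,0,0,0,40,0,0,0,0]'
```

```text
clock: 18.08
tcp_pos: [0.5581, -0.0602, 0.0458]
orientation: [1.069, 1.291, -1.07]
contact_force: [-2.5, 0.2, 7.6]
grip_width: 0.0474
```

```bash
python3 -m pendant '[52,0,0,0,0,60,0,0,0,0,85,0,0,0,0,85,0,0,0,0,85,-20,0,0,0,85,-40,0,0,0,85,-50,0,0,0,85,-50,0,0,0,85,0,0,23,0,85,0,0,23,0,85,0,0,0,0,85,0,0,0,0]' && python3 - <<'E'
import sys; sys.argv=['m','w5']
exec(open('m.py').read())
from meas import *
W,d,O,ex,ey,cal,im=meas("w5")
uv=proj([[.5646,-.0965,.05]],cal)[0].astype(int); print(uv)
cv2.imwrite("pics/c5.png",cv2.resize(im[20:290,190:350,::-1],None,fx=2.2,fy=2.2,interpolation=cv2.INTER_CUBIC))
q=(W[...,:2]*1000-O)@np.stack([ex,ey],1)
s=(abs(q[...,1]+77)<13)&(abs(q[...,0])<50)
for x in range(-44,46,2):
    k=s&(abs(q[...,0]-x)<1)&(abs(q[...,1]+77)<9); print(x,np.round(np.median(W[...,2][k])*1000,1),np.round(im[k].mean()),end="; ")
print()
for y in range(-100,-54,2):
    k=(abs(q[...,1]-y)<1)&(abs(q[...,0]+15)<9); print(y,np.round(np.median(W[...,2][k])*1000,1),end="; ")
E
```

```text
clock: 19.58
tcp_pos: [0.5664, -0.1042, 0.2055]
orientation: [1.07, 1.293, -1.068]
contact_force: [-0.4, 0.8, -0.2]
grip_width: 0.0848
tcp [ 0.5664 -0.1042  0.2055] yaw toolY 10.82 j [ 0.5   0.37 -0.53  1.77  0.21  1.06  0.08]
console [ 578.9 -171.7] [112.2  76.5] 10.68 z 0.046
dock origin [564.7 -96. ]
 pack n 3852 dock xy [-0.3 79.4] sz [49.5 51.6] yaw rel 0.2 y range 53.7 104.9 x -23.8 23.4 z 0.0933
 pack n 1708 dock xy [-0.5 36.7] sz [47.9 25.9] yaw rel 0.1 y range 23.9 49.6 x -24.1 23.0 z 0.0932
 pack n 2994 dock xy [ 0.9 -4.5] sz [47.9 52.1] yaw rel 0.2 y range -30.0 21.2 x -22.1 24.5 z 0.0932
[259 167]
-44 46.1 184.0; -42 46.1 183.0; -40 46.2 183.0; -38 45.8 161.0; -36 36.9 87.0; -34 36.8 69.0; -32 36.6 69.0; -30 36.6 69.0; -28 36.5 68.0; -26 36.4 68.0; -24 36.7 68.0; -22 36.9 67.0; -20 36.7 67.0; -18 36.7 67.0; -16 36.4 66.0; -14 36.7 66.0; -12 36.6 66.0; -10 36.3 66.0; -8 36.3 66.0; -6 36.7 65.0; -4 36.7 65.0; -2 36.6 65.0; 0 36.6 66.0; 2 36.5 65.0; 4 36.7 64.0; 6 45.5 69.0; 8 46.8 99.0; 10 46.0 104.0; 12 46.2 103.0; 14 46.2 107.0; 16 46.0 85.0; 18 36.8 64.0; 20 36.6 65.0; 22 36.8 66.0; 24 36.5 66.0; 26 36.8 66.0; 28 36.1 67.0; 30 36.5 67.0; 32 36.6 67.0; 34 36.8 68.0; 36 36.6 79.0; 38 45.6 144.0; 40 45.9 181.0; 42 46.0 182.0; 44 46.3 182.0; 
-100 45.9; -98 46.2; -96 46.1; -94 46.0; -92 40.6; -90 36.4; -88 36.7; -86 36.6; -84 36.5; -82 36.7; -80 36.5; -78 36.7; -76 36.6; -74 36.6; -72 36.9; -70 36.7; -68 36.3; -66 37.1; -64 nan; -62 45.7; -60 46.0; -58 45.9; -56 45.9;
  return _methods._mean(a, axis=axis, dtype=dtype,
  ret = ret.dtype.type(ret / rcount)
```

View pics/c5.png

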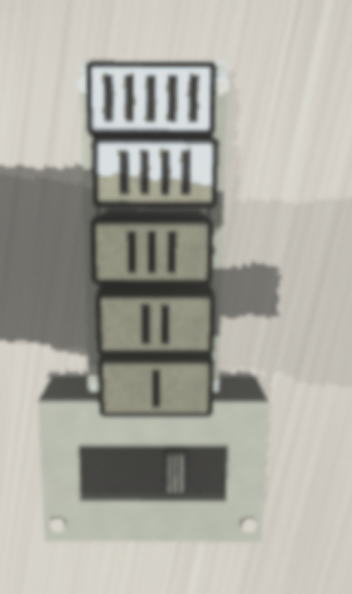

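Pack3 is seated: its top is at 93 mm like the others, and the order is 1-2-3-4-5. The cap spans dock x = 5 to 17 mm. Next is the switch, with the fingers shut.

```bash
python3 -m pendant '[0,0,0,0,0,0,0,-8,34,0,0,0,-8,35,0,0,0,0,0,0,0,50,0,0,0,0,50,0,0,0,0,35,0,0,0,0,0,0,0,0,0,0,0,0,0,0,0,0,0,0]' 30 && python3 - <<'E'
import sys; sys.argv=['m','w6']
exec(open('m.py').read())
t=np.radians(10.75); ex=np.array([np.cos(t),np.sin(t)]); ey=np.array([-ex[1],ex[0]]); O=np.array([564.7,-96.2])
q=o["tcp_pos"][:2]*1000-O; print("dock tcp",q@ex,q@ey,o["grip_width"])
E
```

```text
clock: 20.88
tcp_pos: [0.5652, -0.176, 0.0718]
orientation: [1.07, 1.289, -1.068]
contact_force: [-0.3, 0.0, -0.8]
grip_width: 0.0001
tcp [ 0.5652 -0.176   0.0718] yaw toolY 10.79 j [ 0.54  0.54 -0.46  1.85  0.32  0.82  0.11]
dock tcp -14.406599808414951 -78.50336753117865 0.000125986050430514
```

View pics/w6.png

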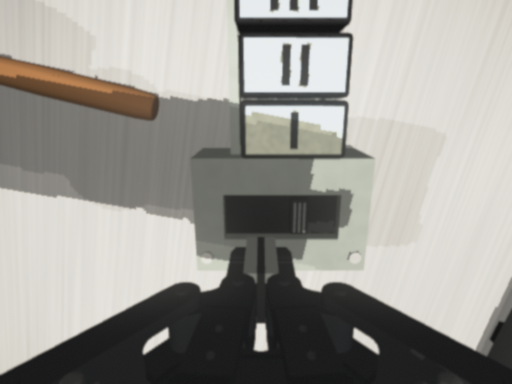

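The shut fingertips at (260,238) are about 17 mm wide, in line with the free half of the slot (cols 224–292). The cap is at (299,217).

```bash
python3 -m pendant '[0,0,-1.5,-1.3,0,0,12,0,0,0,0,8,0,0,0,0,0,0,0,0,0,5,0,0,0,0,4,0,0,0,0,2.5,0,0,0,0,0,0,0,0,0,0,0,0,0]'
```

```text
clock: 22.05
tcp_pos: [0.5621, -0.1751, 0.0384]
orientation: [1.07, 1.292, -1.069]
contact_force: [0.1, -0.3, -0.6]
grip_width: 0.0001
```

```bash
python3 -m pendant '[0,-0.5,3,0,0,0,0,3,0,0,0,0,3,0,0,0,0,3,0,0,0,0,3,0,0,0,0,2,0,0,0,0,2,0,0,0,0,2,0,0,0,0,2,0,0,0,0,0,0,0]' && python3 -m pendant '[0,0,2,0,0,0,0,1.5,0,0,0,0,1.5,0,0,0,0,0,0,0]'
```

```text
clock: 23.3
tcp_pos: [0.5847, -0.1707, 0.0388]
orientation: [1.07, 1.292, -1.069]
contact_force: [0.1, 0.5, 0.6]
grip_width: -0.0001
clock: 23.8
tcp_pos: [0.5896, -0.1698, 0.0388]
orientation: [1.07, 1.292, -1.069]
contact_force: [0.0, -0.3, 0.6]
grip_width: -0.0
```

```bash
python3 -m pendant '[0,0,1.5,0,0,0,0,1.5,0,0,0,0,0,0,0]' && python3 -m pendant '[0,0,1,0,0,0,0,1,0,0,0,0,0,0,0]'&& python3 - <<'E'
import sys; sys.argv=['m','w7']
exec(open('m.py').read())
print(o["contact_force"])
cv2.imwrite("pics/c7.png",cv2.resize(im[140:300,170:390,::-1],None,fx=3,fy=3,interpolation=cv2.INTER_CUBIC))
E
```

```text
clock: 24.18
tcp_pos: [0.5926, -0.1692, 0.0388]
orientation: [1.07, 1.292, -1.069]
contact_force: [-0.1, 0.1, -0.1]
grip_width: 0.0002
clock: 24.55
tcp_pos: [0.5945, -0.1689, 0.0388]
orientation: [1.07, 1.292, -1.069]
contact_force: [0.2, 0.1, 0.8]
grip_width: -0.0001
tcp [ 0.5945 -0.1689  0.0388] yaw toolY 10.77 j [ 0.49  0.62 -0.43  1.8   0.35  0.79  0.07]
[0.16670224 0.10137569 0.7592055 ]
```

View pics/c7.png

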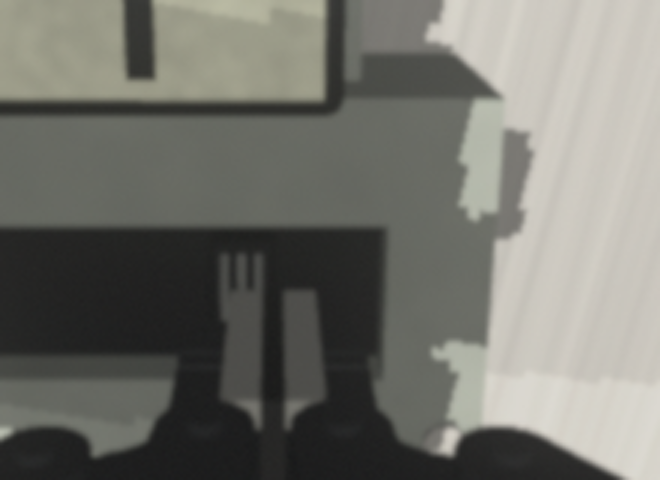

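The cap ribs, crop (240,270), seem not to have moved and are partly behind the left finger. I'll check the depth before doing anything else.

```bash
python3 - <<'E'
from h import *
z=np.load("w7.npz"); d=z["d"]; im=z["im"]; W=cloud(d,z)
t=np.radians(10.75); E=np.array([[np.cos(t),-np.sin(t)],[np.sin(t),np.cos(t)]]); O=np.array([564.7,-96.2])
Q=np.dstack([(W[...,:2]*1000-O)@E,W[...,2]*1000]).round(0)
for v in (222,226,232,238,244,250,256,262,268):
    print(v,[(u,*Q[v,u].astype(int).tolist(),int(im[v,u].mean())) for u in (200,225,240,246,250,254,260,264,268,272,280,290,296)])
print(proj(np.array([[*(O+E@np.array([x,y]))/1000,.046] if 0 else [*((O+E@np.array([x,y]))/1000),.046] for x,y in((-37,-62),(37,-62),(11,-77),(29,-77),(37,-92))]),z).round(0).tolist())
E
```

```text
222 [(200, -17, -70, 36, 34), (225, -3, -69, 37, 34), (240, 6, -66, 46, 32), (246, 9, -66, 47, 35), (250, 11, -66, 45, 36), (254, 13, -66, 46, 36), (260, 16, -66, 45, 33), (264, 19, -70, 37, 35), (268, 21, -69, 37, 35), (272, 23, -69, 37, 36), (280, 28, -69, 37, 36), (290, 33, -70, 36, 39), (296, 37, -69, 37, 46)]
226 [(200, -17, -72, 37, 35), (225, -3, -72, 37, 34), (240, 6, -68, 46, 32), (246, 9, -68, 47, 56), (250, 11, -68, 47, 75), (254, 13, -68, 47, 54), (260, 16, -68, 45, 33), (264, 19, -72, 37, 36), (268, 21, -72, 37, 35), (272, 23, -72, 36, 35), (280, 28, -72, 36, 37), (290, 33, -72, 37, 39), (296, 37, -72, 37, 48)]
232 [(200, -18, -76, 36, 35), (225, -3, -75, 37, 34), (240, 6, -72, 44, 32), (246, 9, -72, 46, 55), (250, 11, -71, 46, 76), (254, 13, -72, 45, 55), (260, 16, -72, 46, 32), (264, 19, -76, 36, 33), (268, 21, -76, 36, 34), (272, 23, -76, 36, 34), (280, 28, -76, 36, 37), (290, 34, -76, 36, 39), (296, 37, -75, 37, 47)]
238 [(200, -18, -79, 38, 34), (225, 17, -4, 204, 33), (240, 6, -75, 46, 32), (246, 9, -75, 45, 71), (250, 12, -66, 67, 76), (254, 14, -65, 67, 76), (260
[... 1129 characters left out ...]
, -92, 42, 67), (225, -3, -92, 42, 67), (240, 8, -70, 82, 38), (246, 11, -66, 90, 76), (250, 13, -66, 90, 76), (254, 14, -65, 91, 76), (260, 17, -66, 90, 28), (264, 18, -66, 90, 48), (268, 20, -66, 90, 76), (272, 21, -65, 91, 76), (280, 25, -70, 83, 41), (290, 29, -70, 82, 41), (296, 37, -92, 41, 68)]
268 [(200, -17, -93, 46, 99), (225, -3, -94, 45, 98), (240, 8, -70, 88, 31), (246, 11, -65, 96, 75), (250, 13, -65, 95, 75), (254, 14, -65, 95, 76), (260, 17, -66, 95, 28), (264, 18, -66, 95, 44), (268, 20, -66, 94, 76), (272, 21, -66, 94, 76), (280, 25, -70, 88, 34), (290, 29, -70, 88, 34), (296, 36, -93, 46, 97)]
[[158.0, 215.0], [299.0, 215.0], [250.0, 241.0], [283.0, 241.0], [297.0, 266.0]]
```

The depth shows the visible fingertips end at z ≈ 64 mm, not at the reported TCP height of 39 mm. They passed over the cap without touching it. I'll back off to the free half of the slot and lower step by step while watching the force.

```bash
python3 -m pendant '[0,0,-11,0.5,0,0,0,-11,0.5,0,0,0,-11,0,0,0,0,0,0,0,0,0,0,0,0]' && cat > tip.py <<'E'
import sys; sys.argv=['m',sys.argv[1]]
exec(open('m.py').read())
t=np.radians(10.75); E=np.array([[np.cos(t),-np.sin(t)],[np.sin(t),np.cos(t)]]); O=np.array([564.7,-96.2])
Q=np.dstack([(W[...,:2]*1000-O)@E,W[...,2]*1000])
T=(o["tcp_pos"][:2]*1000-O)@E; print("tcp dock",T.round(1),"F",o["contact_force"].round(1),o["grip_width"])
m=(abs(Q[...,0]-T[0])<14)&(abs(Q[...,1]+77)<25)&(Q[...,2]>48)&(d>0)
P=Q[m]; i=P[:,2]<P[:,2].min()+6
if i.any(): print("finger low",P[i].min(0).round(0),P[i].max(0).round(0),i.sum())
m=(abs(Q[...,1]+77)<13)&(abs(Q[...,2]-46)<2)&(abs(Q[...,0])<36)&(d>0)
if m.any(): print("cap x",np.percentile(Q[m][:,0],[3,50,97]).round(1),m.sum())
E
python3 tip.py w8
```

```text
clock: 25.22
tcp_pos: [0.5624, -0.1761, 0.039]
orientation: [1.07, 1.292, -1.069]
contact_force: [0.8, 0.3, -0.3]
grip_width: -0.0005
tcp [ 0.5624 -0.1761  0.039 ] yaw toolY 10.76 j [ 0.53  0.59 -0.44  1.87  0.35  0.76  0.09]
tcp dock [-17.1 -78. ] F [ 0.8  0.3 -0.3] -0.0004634352653691937
finger low [-26. -59.  48.] [-26. -52.  48.] 2
cap x [ 5.4 10.8 16.5] 896
```

```bash
python3 -m pendant '[0,6,0,0,0,0,5,0,0,0,0,3,0,0,0,0,0,0,0,0]' && python3 -m pendant '[0,3,0,0,0,0,2,0,0,0,0,0,0,0,0]' && python3 tip.py w9; python3 -c "
import cv2;im=cv2.imread('pics/w9.png');cv2.imwrite('pics/c9.png',cv2.resize(im[100:300,130:370],None,fx=3,fy=3,interpolation=cv2.INTER_CUBIC))"
```

```text
clock: 25.78
tcp_pos: [0.5619, -0.1759, 0.0243]
orientation: [1.069, 1.293, -1.07]
contact_force: [0.0, -0.1, 0.5]
grip_width: 0.0003
clock: 26.15
tcp_pos: [0.562, -0.176, 0.0197]
orientation: [1.07, 1.292, -1.07]
contact_force: [-0.2, -0.6, 0.7]
grip_width: 0.0002
tcp [ 0.562  -0.176   0.0197] yaw toolY 10.77 j [ 0.52  0.61 -0.42  1.88  0.36  0.73  0.08]
tcp dock [-17.5 -77.9] F [-0.2 -0.6  0.7] 0.0002206239416013089
finger low [-30. -72.  48.] [ -4. -53.  54.] 283
cap x [-13.9  10.5  16.4] 1159
```

View pics/c9.png

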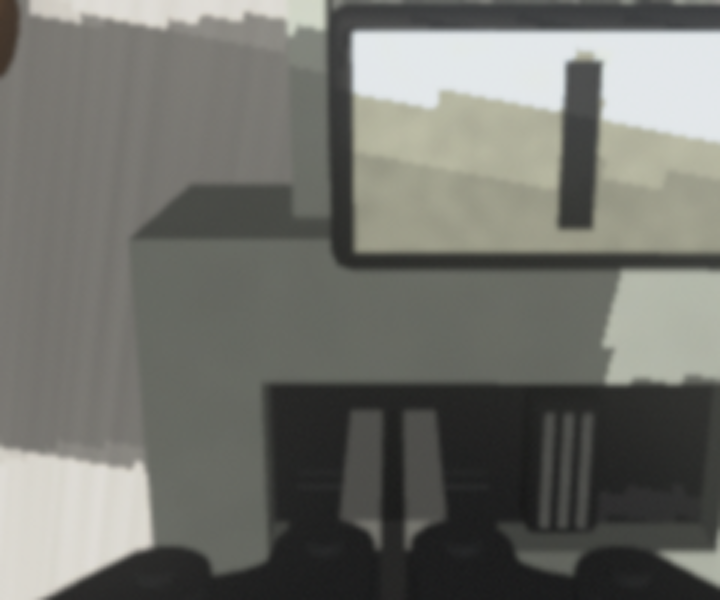

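The fingertips are now at the mouth of the slot, crop (345–440, 410), left of the ribbed cap at crop (570,470). I'll lower another 5 mm.

```bash
python3 -m pendant '[0,2,0,0,0,0,2,0,0,0,0,1.5,0,0,0,0,0,0,0,0,0,0,0,0,0]' && python3 - <<'E'
import sys; sys.argv=['m','w10']
exec(open('tip.py').read())
for v in range(212,246,3): print(v,[tuple(Q[v,u].round(0).astype(int).tolist())+(int(im[v,u].mean()),) for u in (240,252,256,270,276,320)])
E
```

```text
clock: 26.82
tcp_pos: [0.5622, -0.176, 0.0144]
orientation: [1.07, 1.292, -1.069]
contact_force: [-0.4, -0.1, -0.4]
grip_width: -0.0003
tcp [ 0.5622 -0.176   0.0144] yaw toolY 10.77 j [ 0.51  0.62 -0.42  1.88  0.37  0.72  0.07]
tcp dock [-17.3 -77.9] F [-0.4 -0.1 -0.4] -0.0003471465481413443
finger low [-30. -72.  48.] [ -3. -59.  54.] 345
cap x [-24.3   9.9  16.4] 1397
212 [(-25, -52, 47, 100), (-20, -52, 47, 103), (-18, -52, 47, 102), (-12, -52, 47, 102), (-10, -52, 47, 101), (10, -52, 46, 102)]
215 [(-25, -54, 47, 101), (-20, -54, 45, 102), (-18, -54, 46, 102), (-12, -54, 46, 101), (-9, -54, 46, 101), (10, -54, 47, 102)]
218 [(-26, -56, 45, 101), (-20, -56, 45, 102), (-18, -55, 47, 103), (-12, -55, 47, 102), (-9, -55, 47, 100), (10, -56, 45, 102)]
221 [(-26, -57, 46, 101), (-20, -57, 46, 102), (-18, -57, 46, 102), (-12, -57, 45, 102), (-9, -57, 46, 101), (10, -57, 47, 101)]
224 [(-26, -58, 46, 101), (-20, -58, 46, 103), (-18, -58, 46, 103), (-12, -58, 47, 101), (-9, -58, 47, 100), (11, -59, 45, 101)]
227 [(-26, -60, 46, 102), (-20, -60, 47, 102), (-18, -59, 47, 102), (-12, -60, 46, 100), (-9, -60, 45, 100), (10, -60, 46, 101)]
230 [(-26, -61, 47, 99), (-20, -61, 46, 98), (-18, -61, 46, 99), (-12, -61, 47, 98), (-9, -61, 46, 97), (10, -61, 46, 98)]
233 [(-26, -67, 37, 44), (-20, -67, 36, 45), (-18, -67, 37, 44), (-12, -66, 37, 44), (-9, -66, 37, 45), (12, -65, 40, 42)]
236 [(-26, -68, 37, 36), (-20, -68, 37, 54), (-19, -69, 36, 51), (-12, -68, 37, 54), (-9, -68, 37, 37), (11, -65, 44, 35)]
239 [(-26, -70, 36, 35), (-20, -67, 43, 77), (-18, -66, 44, 72), (-12, -67, 43, 77), (-9, -69, 38, 42), (11, -65, 47, 37)]
242 [(-26, -72, 35, 35), (-20, -67, 47, 77), (-18, -67, 47, 71), (-12, -67, 47, 77), (-9, -71, 37, 45), (11, -67, 47, 56)]
245 [(-26, -73, 37, 35), (-20, -67, 50, 77), (-18, -67, 50, 70), (-12, -66, 51, 76), (-9, -73, 36, 51), (11, -68, 46, 72)]
```

```bash
python3 -m pendant '[0,0.5,3,0,0,0,0,3,0,0,0,0,3,0,0,0,0,3,0,0,0,0,2,0,0,0,0,2,0,0,0,0,2,0,0]' && python3 -m pendant '[0,0,2,0,0,0,0,2,0,0,0,0,2,0,0]' && python3 -m pendant '[0,0,2,0,0,0,0,2,0,0,0,0,0,0,0]' && python3 tip.py w11
```

```text
clock: 27.75
tcp_pos: [0.5797, -0.1727, 0.0137]
orientation: [1.069, 1.293, -1.07]
contact_force: [-1.2, -0.7, -0.7]
grip_width: -0.0001
clock: 28.12
tcp_pos: [0.5858, -0.1715, 0.0138]
orientation: [1.07, 1.292, -1.07]
contact_force: [-1.3, -0.4, 1.0]
grip_width: -0.0004
clock: 28.5
tcp_pos: [0.5885, -0.171, 0.0137]
orientation: [1.069, 1.294, -1.072]
contact_force: [-4.1, -0.0, 3.4]
grip_width: -0.0002
tcp [ 0.5885 -0.171   0.0137] yaw toolY 10.76 j [ 0.49  0.65 -0.42  1.82  0.37  0.75  0.06]
tcp dock [  9.4 -78. ] F [-4.1 -0.   3.4] -0.0001954665001980051
finger low [ -3. -71.  48.] [ 23. -53.  54.] 353
cap x [ 2.1 28.9 34.5] 1139
```

```bash
python3 -m pendant '[0,0,1,0,0,0,0,1,0,0,0,0,0,0,0]'
```

```text
clock: 28.92
tcp_pos: [0.5885, -0.1711, 0.0137]
orientation: [1.067, 1.296, -1.075]
contact_force: [-10.6, -0.1, 9.2]
grip_width: -0.0001
```

The force rises to 10.6 N with no further motion, so the cap is against its stop. I'll back off, rise and check.

```bash
python3 -m pendant '[0,0,-4,0,0,0,0,-5,0,0,0,0,0,0,0,0,-20,0,0,0,0,-40,0,0,0,0,-60,0,0,0,0,-60,0,0,0,0,0,0,0,0,0,0,0,0,0]' && python3 - <<'E'
import sys; sys.argv=['m','w12']
exec(open('m.py').read())
from meas import *
W,d,O,ex,ey,cal,im=meas("w12")
q=(W[...,:2]*1000-O)@np.stack([ex,ey],1)
m=(abs(q[...,1]+77)<9)&(abs(q[...,0])<35.5)&(abs(W[...,2]-.046)<.003); print("cap x",np.percentile(q[m][:,0],[3,50,97]))
m=(abs(q[...,1]+77)<25)&(abs(W[...,2]-.0365)<.002); print("slot x",np.percentile(q[m][:,0],[1,99]))
print(r.get_obs()["clock"])
im2,_=viewer.grab_frame("top"); cv2.imwrite("pics/top9.png",im2[:,:,::-1])
for n in ["jar","ramekin","spoon","shaker"]: print(n,[np.round(x["location"],3).tolist() for x in nets.look_for(n,"top")[:1]])
cv2.imwrite("pics/c12.png",np.hstack([im[:,130:420,::-1],im2[:,:,::-1]])[:, :800])
E
```

```text
clock: 30.05
tcp_pos: [0.5828, -0.1721, 0.1946]
orientation: [1.07, 1.291, -1.069]
contact_force: [0.1, 1.7, -0.6]
grip_width: -0.0
tcp [ 0.5828 -0.1721  0.1946] yaw toolY 10.78 j [ 0.57  0.43 -0.5   1.71  0.23  1.06  0.18]
console [ 578.9 -171.8] [112.5  75.9] 10.7 z 0.046
dock origin [564.6 -96.2]
 pack n 1337 dock xy [ 0.7 60. ] sz [48.  13.5] yaw rel 0.1 y range 53.6 66.2 x -22.5 24.4 z 0.093
 pack n 2347 dock xy [-0.4 37. ] sz [48.1 26.4] yaw rel 0.0 y range 24.0 49.8 x -23.7 22.9 z 0.0932
 pack n 2035 dock xy [1.  8.5] sz [48.1 24.8] yaw rel 0.0 y range -3.9 20.7 x -22.4 24.3 z 0.0933
 pack n 1876 dock xy [  1.2 -18.2] sz [47.8 25.5] yaw rel -0.0 y range -30.9 -6.2 x -22.0 24.7 z 0.0933
cap x [23.51123888 29.37397146 34.74258852]
slot x [-36.35988016 220.93651818]
30.1
jar [[0.68, 0.305, 0.101]]
ramekin [[0.363, 0.115, 0.009]]
spoon [[0.339, -0.119, 0.016]]
shaker [[0.694, 0.127, 0.083]]
```

View pics/c12.png

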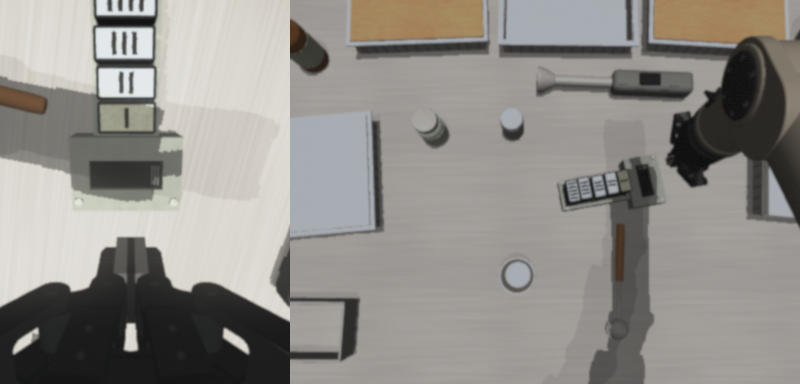

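The cap is at the far end of the slot in the wrist view. All the packs are upright and in order, and the bystanders are where they were in the first top picture: spoon handle at column 330, rows 225–280. Handing in.

```bash
python3 -c "
from h import *
print(r.hand_in())"
```

```text
the job is handed in; nothing more can be done
None
```

The three-bar pack now stands fully down between the two-bar and four-bar packs, and the switch is at its far end. I handed the job in at about 30 s, with the gripper clear of everything; no verdict was given.

**Packs:** I gripped pack4 and dragged it about 22 mm along the tray, which pushed pack5 along too. I then lowered pack3 into the 32 mm gap. In the pictures taken after seating and after the switch, the order is 1-2-3-4-5. All tops are level at 93 mm, parallel to the dock, and pack3 has 3–4 mm free on each side.

**Switch:** The final measurement puts the cap's centre at dock x = 29.4 mm, against 29 mm expected for fully on. It stopped moving while the push force rose to about 10 N.

**What disagreed:**
- **First push missed:** the shut fingertips sit about 25 mm higher than the reported tool position. The first pass went over the cap without touching it, so I backed off, lowered further and pushed again.
- **Pack1:** it reads about 1 mm closer to the console than before the switch push. It is still upright.
- **Spoon:** the network's last position differs by about 9 mm from the first, but the arm's shadow was over it. In the picture its handle is where it started. The jar, ramekin and shaker read within about 3 mm of their first positions.

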